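Turn the upside-down parts pot mouth up

TASK

Two small parts pots stand upside down on the workbench. Turn the green one over so that it stands mouth up on the bench, ready to take bolts, close to where it stands now; set it down rather than dropping it, and leave it at rest. Leave the yellow pot upside down where it is.

Things in the scene. Friction and masses are not known exactly. Their poses are not given: they have to be found in the camera images.
- pot_green: Green pot, 60 mm across, 54.5 high, 0.2-0.4 kg, upside down. Origin: centre of the mouth, on the rim plane; z runs along its axis from mouth to foot: up now, down when done (origin then 54.5 mm up). From the rim to 27 mm along z it is a straight cylinder, outer radius 30, hollow, wall 4 mm; beyond, a solid half-ball of radius 30 cut flat at the foot.
- pot_green_foot (a point): Centre of the green pot's flat foot (radius 12 mm, black), on its axis 54.5 mm from the rim plane. The foot end is heavy (mass centre about 35 mm from the rim plane): let go lying on its side on the bench, the pot rolls by itself about 45 mm towards its foot and rocks up onto it, mouth up, within about 2 s if nothing is in the way.
- pot_yellow: Yellow pot of the same shape, size and axes, also upside down; to be left alone. The green pot may stand to its left or its right, the two centres at least 0.14 m apart.
Mind the look-alikes: they are no part of the job. Of the things that look like the pot_green, the smallest one is meant.

How it is judged:
By the outcome, as a careful person would: the job done as asked, in the order asked, and still so for the second after the job is handed in, with the robot touching nothing.
It also fails if it takes over 40 s, if anything falls off the work surface, if the arm or the gripper's body presses on something with over 40 N, if the wrist force passes 120 N, or if a joint passes its speed limit or range.

ROBOT

A 6-joint arm with a two-finger parallel gripper is mounted at the origin on the work surface; the furniture and walls round the work are solid. World frame = base frame: x ahead of the robot, y to its left, z up, the work surface at z = 0. Lengths are in mm, angles in rad, forces in N, time in s.
With the tool pointing down it reaches from about 350 to 975 mm from the base axis. Payload 7.1 kg.
Tool frame: the origin (TCP) lies on the front face of the gripper's body, between the roots of the fingers; the fingertips stand 80 mm ahead of it and the grasp point (between the pads) lies 61 mm ahead of it; z points along the fingers, y is the line along which they close (so a half turn about z gives the same grasp; the last joint's range is limited). The gripper opens to 88 mm and grips with 3 to 60 N. Pads are 20 mm wide; open, the fingers measure 115 mm over their backs; the gripper's body (75 mm by 178 mm) begins 61 mm behind the grasp point.
Start: joints at [-1.238, 0.423, 1.63, -0, 1.089, -0.019], TCP at [215.384, -586.698, 302.675] pointing down, gripper open.
Joint ranges: [-3, 3], [-0.9, 2.11], [0.09, 2.58], [-1.31, 4.45], [0.11, 2.69], [-2.54, 2.54]. Speed limits (rad/s): [2.39, 2.39, 3.01, 3.14, 3.14, 3.14].

INTERFACE

Orientations are given as a rotation vector (axis times angle).
In Python, from workcell import readout, vision, close_job gives the robot as it stands.
- The arm moves only by the tool servo_tool, never from a script. Its argument "plan" is a list that holds one entry, the list of rows, each a list of 7 numbers: the gripper command: -1 is fully open, 1 is shut, values between are in proportion, then the shift along the world's x, y, z in units of 40 mm (1.0 is 40 mm), then the turn, a rotation vector about the world's x, y, z in units of 5 degrees (1.0 is 5 degrees). A call has 1 to 5 rows; each row shifts and turns the commanded pose from where the row before left it; what a row does not reach is not made up. A row lasts 1/12 s, in which the tool goes at most 41.7 mm and 7.16 degrees, less where a joint would pass 70% of its speed; a pose out of reach is approached as far as the arm can. A call is refused whole if a number of a shift passes 1 or a number of a turn 1, either way. A call with a gripper value outside its range is refused whole. The fingers move at their own pace and stop on an object; the grip force is fixed at half the most. Time passes only in rows, so rows that do not move let the fingers close. It gives the time, the measured TCP pose, the force, the opening and the grip force at its end, in the units of the state.
- readout.get_obs(): the state, without advancing time (a new reading comes with each control period).
- vision.get_image(name): name is "side" or "top"; returns the picture (480x640x3 uint8, red, green, blue); there is no depth.
- vision.camera_params(name): a dict with "fx", "fy", "cx", "cy" (pixels), "rvec" (rotation vector, rad) and "tvec" (3), from world to camera coordinates, as OpenCV has them. Camera axes: x right, y down, z forward; pixel columns grow to the right and rows downward; lengths in mm; the calibration is good to about 2 mm. A picture is of the moment at which its call begins. camera_params takes no time and is no camera call.
- close_job(): hands the job in; it is judged then, once.
The state is a dict: "t": time; "qpos": joint angles; "qvel": joint speeds; "joint_torque": joint torques, N m; "ee_pos": TCP position; "orientation": TCP orientation; "ft_force": force on the tool from outside, world axes, zero at the start; "moment": the same for the moment, N m; "width": finger opening in mm; "grasp_force": force on a finger pad.
Only numpy, scipy, OpenCV 4.12 (cv2) and the standard library are available. Lean on these libraries where they do the work, as an engineer would, in place of code of your own. Each camera call takes 0.05 s, during which the arm holds its last target. There are 200 camera calls.

## Working session

There is one attempt and no reset: what is moved stays moved. The work goes in short steps, Python scripts to look and compute and a tool call to move; the robot and the scene stay as the last step left them, time stands still between calls to the robot, and variables do not carry over. Pictures are saved under pics/ and viewed, at most 10 in all, crops included, and the job is handed in when it is done.

Besides the shell and the picture viewer there is one more tool, called after "Request:" by a JSON object that holds its "method" and its "body", one argument or row to a line. servo_tool: Moves the arm, as the interface text tells. Its arguments: {"type":"object","properties":{"plan":{"type":"array"}},"required":["plan"]}

```bash
mkdir -p pics
python3 - <<'E'
from workcell import readout, vision
import cv2
for n in("top","side"):
    im=vision.get_image(n); cv2.imwrite(f"pics/{n}0.png",im[:,:,::-1]); print(n,vision.camera_params(n))
o=readout.get_obs(); print(o["t"],o["ee_pos"],o["orientation"],o["width"])
E
ls
```

```text
top {'fx': 597.7470928585811, 'fy': 597.7470928585811, 'cx': 317.9672141996284, 'cy': 242.40009558593744, 'rvec': array([ 2.16576951, -2.20135366,  0.14217613]), 'tvec': array([-136.49753382,  532.94376903,  916.26989508])}
side {'fx': 507.5463054853457, 'fy': 507.5463054853457, 'cx': 325.2858914762783, 'cy': 233.99004015701667, 'rvec': array([ 2.13031349, -0.27429196,  0.17211501]), 'tvec': array([-556.45918186,   75.36483078,  862.70703167])}
0.1 [ 215.26374124 -586.34384169  301.97825767] [-3.09175368e+00 -5.49533686e-01  3.55763125e-04] 87.91793724871627
pics
```

View pics/top0.png

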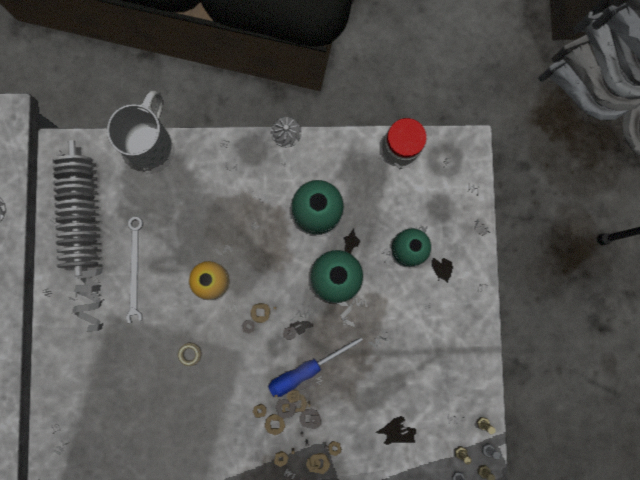

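View pics/side0.png

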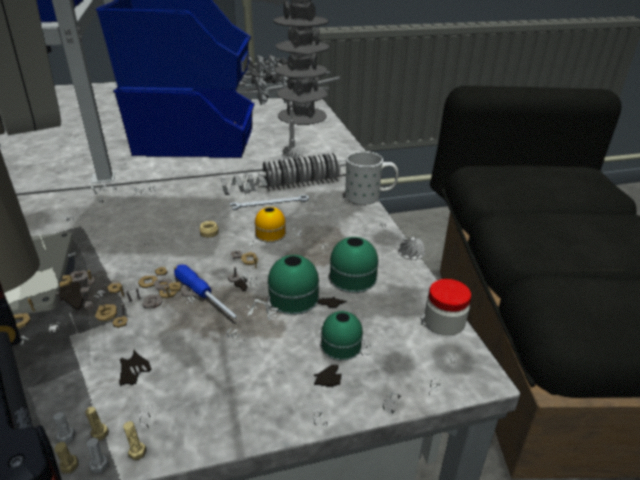

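The top view shows three green pots, at (317,207) large, (336,276) large and (412,247) small. The yellow pot is at (208,280). In the side view the greens are at (354,262), (293,283) and (342,334, the small one). The description says the smallest is meant, so I choose top (412,247) / side (342,334).

```bash
cat > h.py <<'E'
from workcell import readout, vision
import cv2, numpy as np
def cam(n):
    p=vision.camera_params(n); K=np.array([[p["fx"],0,p["cx"]],[0,p["fy"],p["cy"]],[0,0,1.]])
    return K,cv2.Rodrigues(p["rvec"])[0],np.array(p["tvec"])
def ray(n,uv):
    K,R,t=cam(n); return -R.T@t, R.T@np.linalg.inv(K)@np.array([*uv,1.])
def onplane(n,uv,z):
    c,d=ray(n,uv); return c+d*(z-c[2])/d[2]
def tri(a,b):
    P=[np.c_[cam(n)[0]@cam(n)[1],cam(n)[0]@cam(n)[2]] for n in("top","side")]
    x=cv2.triangulatePoints(P[0],P[1],np.array(a,float),np.array(b,float)).ravel(); return x[:3]/x[3]
def proj(n,X):
    K,R,t=cam(n); x=K@(R@np.array(X,float)+t); return x[:2]/x[2]
def blobs(im,lo,hi,amin=150):
    m=cv2.inRange(cv2.cvtColor(im,cv2.COLOR_RGB2HSV),lo,hi)
    cs,_=cv2.findContours(m,cv2.RETR_EXTERNAL,cv2.CHAIN_APPROX_NONE)
    return [c for c in cs if cv2.contourArea(c)>amin]
G=((65,90,25),(95,255,255)); Y=((12,120,90),(32,255,255))
E
python3 - <<'E'
from h import *
np.set_printoptions(precision=1,suppress=True)
for n in("top","side"):
    im=cv2.imread(f"pics/{n}0.png")[:,:,::-1].copy()
    for nm,r in(("G",G),("Y",Y)):
        for c in blobs(im,*r):
            x,y,w,h=cv2.boundingRect(c)
            g=cv2.cvtColor(im[y:y+h,x:x+w],cv2.COLOR_RGB2GRAY)
            m=((g<22)&(cv2.drawContours(np.zeros(g.shape,np.uint8),[cv2.convexHull(c)],-1,1,-1,offset=(-x,-y))>0)).astype(np.uint8)
            k,_,st,ce=cv2.connectedComponentsWithStats(m)
            b=1+np.argmax(st[1:,4]) if k>1 else 0
            f=ce[b]+[x,y]
            print(n,nm,(x,y,w,h),"foot",f,st[b,4],"circ",cv2.minEnclosingCircle(c), "foot@54.5",onplane(n,f,54.5))
    if n=="top":
        a=cv2.resize(im[200:300,280:460],None,fx=4,fy=4); 
    else: b=cv2.resize(im[230:370,240:420],(720,560)); 
cv2.imwrite("pics/crop.png",cv2.resize(np.hstack([a[:400],b[100:500]]),(800,222))[:,:,::-1])
E
```

```text
top G (311, 251, 51, 51) foot [341.5 273.6] 11 circ ((336.9385986328125, 275.9861145019531), 25.958505630493164) foot@54.5 [ 479.5 -179.7   54.5]
top G (392, 229, 38, 37) foot [414.  244.1] 16 circ ((410.8773498535156, 247.1226348876953), 19.037099838256836) foot@54.5 [ 523.3 -292.7   54.5]
top G (293, 181, 50, 53) foot [321.1 200.7] 30 circ ((317.0, 206.76922607421875), 26.249919891357422) foot@54.5 [ 592.9 -150.4   54.5]
top Y (190, 261, 36, 38) foot [207.5 279.5] 1368 circ ((207.4823760986328, 279.6282043457031), 18.63549041748047) foot@54.5 [473.9  24.6  54.5]
side G (322, 311, 40, 48) foot [343. 316.] 1 circ ((341.24359130859375, 334.5641174316406), 23.576353073120117) foot@54.5 [ 522.5 -291.6   54.5]
side G (331, 269, 45, 22) foot [353.  279.5] 990 circ ((352.8636474609375, 274.0), 22.22661781311035) foot@54.5 [ 561.9 -215.3   54.5]
side G (269, 255, 49, 58) foot [293.5 262. ] 2 circ ((292.7044677734375, 283.6981506347656), 29.017946243286133) foot@54.5 [ 482.1 -148.    54.5]
side G (331, 238, 46, 37) foot [355. 240.] 1 circ ((353.8673400878906, 259.346923828125), 23.111093521118164) foot@54.5 [ 599.3 -110.1   54.5]
side Y (255, 207, 30, 34) foot [269.5 223.5] 1020 circ ((269.5, 223.7903289794922), 17.66829490661621) foot@54.5 [464.9 -21.2  54.5]
```

View pics/crop.png

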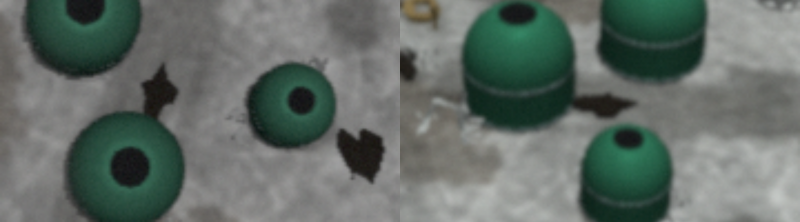

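The crop shows the candidate with its foot at top (415.5,245) and side (342.6,317), clearly smaller than the two other greens. Next I check its size and position, and how much room the neighbours leave.

Run:
```python
from h import *
np.set_printoptions(precision=1,suppress=True)
F=tri((415.5,245),(342.6,317.1)); print("foot",F)
for nm,c,r,z in(("small",(410.9,247.1),19,28),("pot1",(336.9,276.),25.8,38),("pot2",(317,206.8),26.2,38),("yellow",(207.5,279.6),18.6,28)):
    P=onplane("top",c,z); Q=onplane("top",(c[0]+r,c[1]),z); print(nm,P,"radius",np.linalg.norm(P-Q))
print("pot1 foot",tri((339,275),(293.5,261)),"pot2 foot",tri((318.5,201.5),(354.5,241)))
print("edge right",onplane("top",(498,250),0),"front",onplane("top",(440,126),0))
```

```text
foot [ 521.4 -294.7   55.5]
small [ 521.  -292.7   28. ] radius 30.356010806531124
pot1 [ 476.7 -173.5   38. ] radius 40.30695919167956
pot2 [ 586.1 -144.4   38. ] radius 41.33687942869906
yellow [474.8  28.7  28. ] radius 28.98163163338504
pot1 foot [ 476.6 -174.3   75.9] pot2 foot [ 587.  -145.4   77.3]
edge right [ 516.6 -441.5    0. ] front [ 726.2 -353.7    0. ]
```

Request:
{"method": "servo_tool", "body": {
  "plan": [
    [[-1,0.7,0.7,0,0,0,1],[-1,0.7,0.7,0,0,0,1],[-1,0.7,0.7,0,0,0,1],[-1,0.7,0.7,0,0,0,1],[-1,0.7,0.7,0,0,0,1]]
  ]
}}

```text
t: 0.52
ee_pos: [356.2, -445.2, 302.4]
orientation: [-2.898, -1.211, 0.0]
ft_force: [0.9, -0.2, 0.0]
width: 87.9
grasp_force: 0.0
```

Request:
{"method": "servo_tool", "body": {
  "plan": [
    [[-1,0.7,0.68,0,0,0,1],[-1,0.7,0.68,0,0,0,1],[-1,0.7,0.68,0,0,0,1],[-1,0.7,0.68,0,-0.866,0.5,0],[-1,0.7,0.68,0,-0.866,0.5,0]]
  ]
}}

```text
t: 0.93
ee_pos: [496.1, -310.0, 302.9]
orientation: [2.634, 1.523, -0.234]
ft_force: [1.3, -0.5, -0.3]
width: 88.0
grasp_force: 0.0
```

Request:
{"method": "servo_tool", "body": {
  "plan": [
    [[-1,0.7,0.68,-0.2,-0.866,0.5,0],[-1,0,0,-0.9,0,0,0],[-1,0,0,-0.9,0,0,0],[-1,0,0,-0.5,0,0,0],[-1,0,0,0,0,0,0]]
  ]
}}

```text
t: 1.35
ee_pos: [521.2, -281.6, 197.8]
orientation: [2.593, 1.506, -0.35]
ft_force: [-1.3, 0.3, -0.5]
width: 88.0
grasp_force: 0.0
```

```bash
cat >> h.py <<'E'
def pose():
    o=readout.get_obs(); R=cv2.Rodrigues(np.array(o["orientation"],float))[0]; p=np.array(o["ee_pos"])
    print("t",o["t"],"tcp",p,"grasp",p+61*R[:,2],"x",R[:,0].round(3),"y",R[:,1].round(3),"z",R[:,2].round(3),"q",np.round(o["qpos"],2),"w",o["width"],"f",o["ft_force"])
    return p,R
E
python3 - <<'E'
from h import *
np.set_printoptions(precision=1,suppress=True)
pose()
a=vision.get_image("top")[150:330,270:480]; b=vision.get_image("side")[200:380,230:440]
cv2.imwrite("pics/c1.png",cv2.resize(np.hstack([a,b]),None,fx=1.9,fy=1.9)[:,:,::-1])
E
```

```text
t 1.35 tcp [ 521.2 -281.6  197.8] grasp [ 512.8 -295.   138.9] x [ 0.5  0.8 -0.3] y [ 0.9 -0.5 -0. ] z [-0.1 -0.2 -1. ] q [-0.4  0.5  1.8 -0.3  0.9  0.3] w 88.00319558691277 f [-1.3  0.3 -0.5]
```

View pics/c1.png

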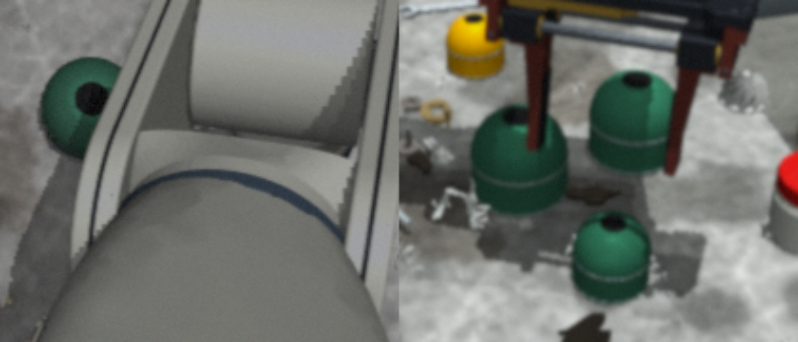

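The side view (right half) shows the fingers straddling the small pot, with tips near (535,145) and (672,172) in the crop. The pot has not been disturbed. The grasp needs about +8 mm in x and 115 mm down.

Request:
{"method": "servo_tool", "body": {
  "plan": [
    [[-1,0.21,0.03,-0.3,0,0,0],[-1,0,0,-0.8,0,0,0],[-1,0,0,-0.8,0,0,0],[-1,0,0,-0.5,0,0,0],[-1,0,0,-0.3,0,0,0]]
  ]
}}

```text
t: 1.87
ee_pos: [531.9, -283.0, 94.4]
orientation: [2.589, 1.498, -0.341]
ft_force: [-0.0, 0.5, -0.3]
width: 87.6
grasp_force: 0.0
```

Request:
{"method": "servo_tool", "body": {
  "plan": [
    [[-1,0,0,-0.15,0,0,0],[-1,0,0,0,0,0,0]]
  ]
}}

```text
t: 2.03
ee_pos: [532.1, -282.8, 89.1]
orientation: [2.589, 1.498, -0.341]
ft_force: [0.9, -0.1, -0.0]
width: 87.7
grasp_force: 0.0
```

Run:
```python
from h import *
np.set_printoptions(precision=2,suppress=True)
pose()
b=vision.get_image("side")[230:380,230:430]
cv2.imwrite("pics/c2.png",cv2.resize(b,None,fx=4,fy=4)[:,:,::-1])
```

```text
t 2.0333 tcp [ 532.08 -282.84   89.05] grasp [ 524.21 -296.53   30.13] x [ 0.48  0.84 -0.26] y [ 0.87 -0.5  -0.  ] z [-0.13 -0.22 -0.97] q [-0.41  0.71  1.76 -0.39  0.74  0.41] w 87.66322686482819 f [ 0.88 -0.11 -0.02]
```

View pics/c2.png

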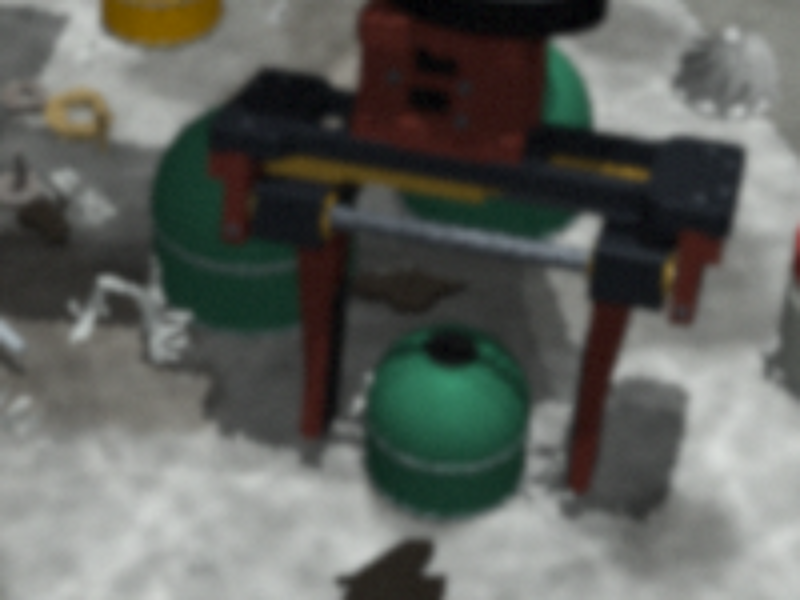

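The side crop shows the fingers on either side of the pot, tips at (312,435) and (580,490) in the crop, with clear gaps both sides. I correct by about 3 mm, lower 6 mm and close.

Request:
{"method": "servo_tool", "body": {
  "plan": [
    [[-1,-0.07,0.04,-0.15,0,0,0],[-1,0,0,0,0,0,0],[1,0,0,0,0,0,0],[1,0,0,0,0,0,0],[1,0,0,0,0,0,0]]
  ]
}}

```text
t: 2.5
ee_pos: [529.3, -280.8, 83.2]
orientation: [2.588, 1.499, -0.341]
ft_force: [1.0, 0.5, -0.7]
width: 71.3
grasp_force: 0.0
```

Request:
{"method": "servo_tool", "body": {
  "plan": [
    [[1,0,0,0,0,0,0],[1,0,0,0,0,0,0],[1,0,0,0,0,0,0]]
  ]
}}

```text
t: 2.75
ee_pos: [529.5, -280.9, 83.0]
orientation: [2.588, 1.499, -0.34]
ft_force: [0.9, -0.8, 0.8]
width: 60.1
grasp_force: 30.0
```

Run:
```python
from h import *
np.set_printoptions(precision=2,suppress=True)
pose(); print(readout.get_obs()["grasp_force"])
```

```text
t 2.75 tcp [ 529.48 -280.88   83.01] grasp [ 521.65 -294.58   24.08] x [ 0.48  0.84 -0.26] y [ 0.87 -0.5   0.  ] z [-0.13 -0.23 -0.97] q [-0.41  0.72  1.77 -0.4   0.72  0.42] w 60.05216504777886 f [ 0.95 -0.84  0.8 ]
30.000351160419996
```

Gripped: the opening reads 60 mm, which matches the pot. Now I lift, then turn about the closing line.

Request:
{"method": "servo_tool", "body": {
  "plan": [
    [[1,0,0,0.4,0,0,0],[1,0,0,0.8,0,0,0],[1,0,0,0.8,0,0,0],[1,-0.03,-0.06,-0.06,0.866,-0.5,0],[1,-0.03,-0.06,-0.06,0.866,-0.5,0]]
  ]
}}

```text
t: 3.17
ee_pos: [528.1, -285.0, 159.8]
orientation: [2.676, 1.553, -0.109]
ft_force: [0.1, 0.8, -4.0]
width: 60.1
grasp_force: 30.0
```

Request:
{"method": "servo_tool", "body": {
  "plan": [
    [[1,-0.03,-0.06,-0.06,0.866,-0.5,0],[1,-0.03,-0.06,-0.06,0.866,-0.5,0],[1,-0.03,-0.06,-0.06,0.866,-0.5,0],[1,-0.03,-0.06,-0.06,0.866,-0.5,0],[1,-0.03,-0.06,-0.06,0.866,-0.5,0]]
  ]
}}

```text
t: 3.58
ee_pos: [520.3, -297.5, 145.7]
orientation: [-2.537, -1.469, -0.454]
ft_force: [-0.1, -0.2, -4.2]
width: 59.8
grasp_force: 30.0
```

Run:
```python
from h import *
np.set_printoptions(precision=2,suppress=True)
pose(); print(readout.get_obs()["grasp_force"])
```

```text
t 3.5833 tcp [ 520.26 -297.46  145.67] grasp [ 530.83 -279.19   88.44] x [0.47 0.81 0.35] y [ 0.87 -0.5   0.  ] z [ 0.17  0.3  -0.94] q [-0.67  0.63  1.76  0.47  0.86 -0.48] w 59.77258361140217 f [-0.05 -0.17 -4.22]
30.000270377304332
```

Request:
{"method": "servo_tool", "body": {
  "plan": [
    [[1,-0.03,-0.05,-0.1,0.866,-0.5,0],[1,-0.03,-0.05,-0.1,0.866,-0.5,0],[1,-0.03,-0.05,-0.1,0.866,-0.5,0],[1,-0.03,-0.05,-0.1,0.866,-0.5,0],[1,-0.03,-0.05,-0.1,0.866,-0.5,0]]
  ]
}}

```text
t: 4.0
ee_pos: [514.2, -307.7, 125.5]
orientation: [-2.243, -1.299, -0.936]
ft_force: [-0.3, 0.0, -4.6]
width: 60.0
grasp_force: 30.0
```

Request:
{"method": "servo_tool", "body": {
  "plan": [
    [[1,-0.03,-0.05,-0.1,0.866,-0.5,0],[1,-0.03,-0.05,-0.1,0.866,-0.5,0],[1,-0.03,-0.05,-0.1,0.866,-0.5,0],[1,-0.03,-0.05,-0.1,0.866,-0.5,0],[1,0,0,0,0.866,-0.5,0]]
  ]
}}

```text
t: 4.42
ee_pos: [509.1, -315.9, 108.6]
orientation: [-1.893, -1.094, -1.331]
ft_force: [-0.1, 1.3, -3.3]
width: 59.8
grasp_force: 30.0
```

Request:
{"method": "servo_tool", "body": {
  "plan": [
    [[1,0,0,0,0.866,-0.5,0],[1,0,0,0,0,0,0]]
  ]
}}

```text
t: 4.58
ee_pos: [508.6, -315.3, 107.1]
orientation: [-1.817, -1.047, -1.398]
ft_force: [-0.5, 0.6, -4.5]
width: 60.1
grasp_force: 30.0
```

Run:
```python
from h import *
np.set_printoptions(precision=2,suppress=True)
pose(); print(readout.get_obs()["grasp_force"])
b=vision.get_image("side")[200:400,230:430]
cv2.imwrite("pics/c3.png",cv2.resize(b,None,fx=3,fy=3)[:,:,::-1])
```

```text
t 4.5833 tcp [ 508.63 -315.32  107.14] grasp [ 538.11 -264.25   91.55] x [0.13 0.22 0.97] y [ 0.87 -0.5  -0.  ] z [ 0.48  0.84 -0.26] q [-0.92  0.98  1.63  1.1   1.54 -1.09] w 60.14915132584096 f [-0.5   0.59 -4.47]
29.999244751179504
```

View pics/c3.png

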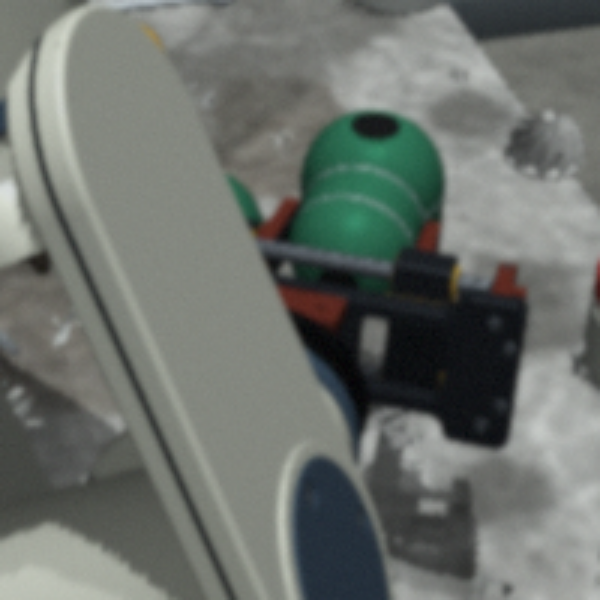

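The pot is held on its side, with the foot end facing the gripper at (355,215) in the crop and its mouth away. The upper ball is the big pot behind it. I back off 6 mm from that pot and lower.

Request:
{"method": "servo_tool", "body": {
  "plan": [
    [[1,-0.07,-0.13,-0.3,0,0,0],[1,0,0,-0.5,0,0,0],[1,0,0,-0.4,0,0,0],[1,0,0,-0.15,0,0,0],[1,0,0,0,0,0,0]]
  ]
}}

```text
t: 5.05
ee_pos: [506.7, -320.3, 54.6]
orientation: [-1.82, -1.053, -1.395]
ft_force: [0.1, 0.2, -3.2]
width: 59.8
grasp_force: 30.0
```

Request:
{"method": "servo_tool", "body": {
  "plan": [
    [[1,0,0,-0.05,0,0,0],[1,0,0,0,0,0,0]]
  ]
}}

```text
t: 5.22
ee_pos: [507.3, -320.9, 54.4]
orientation: [-1.82, -1.055, -1.398]
ft_force: [-1.7, 0.2, -3.9]
width: 60.2
grasp_force: 30.0
```

Run:
```python
from h import *
np.set_printoptions(precision=2,suppress=True)
pose()
```

```text
t 5.2167 tcp [ 507.25 -320.93   54.43] grasp [ 536.71 -269.92   38.59] x [0.13 0.23 0.97] y [ 0.87 -0.5   0.  ] z [ 0.48  0.84 -0.26] q [-0.93  1.07  1.59  1.09  1.52 -1.14] w 60.18089932872026 f [-1.67  0.23 -3.93]
```

Request:
{"method": "servo_tool", "body": {
  "plan": [
    [[1,0,0,-0.1,0,0,0],[1,0,0,0,0,0,0]]
  ]
}}

```text
t: 5.38
ee_pos: [507.1, -320.8, 50.1]
orientation: [-1.82, -1.055, -1.398]
ft_force: [-0.3, 0.9, -3.5]
width: 60.0
grasp_force: 30.0
```

Request:
{"method": "servo_tool", "body": {
  "plan": [
    [[1,0,0,-0.05,0,0,0],[1,0,0,0,0,0,0]]
  ]
}}

```text
t: 5.55
ee_pos: [507.0, -320.7, 47.9]
orientation: [-1.819, -1.054, -1.398]
ft_force: [-0.2, 0.1, -3.7]
width: 60.3
grasp_force: 30.0
```

Request:
{"method": "servo_tool", "body": {
  "plan": [
    [[1,0,0,-0.02,0,0,0],[1,0,0,0,0,0,0]]
  ]
}}

```text
t: 5.72
ee_pos: [507.0, -320.7, 47.0]
orientation: [-1.819, -1.054, -1.398]
ft_force: [0.5, 0.3, -2.9]
width: 60.0
grasp_force: 30.0
```

Request:
{"method": "servo_tool", "body": {
  "plan": [
    [[1,0,0,-0.02,0,0,0],[1,0,0,0,0,0,0]]
  ]
}}

```text
t: 5.88
ee_pos: [507.0, -320.7, 46.2]
orientation: [-1.819, -1.054, -1.398]
ft_force: [-0.5, 0.3, -2.9]
width: 60.2
grasp_force: 30.0
```

Request:
{"method": "servo_tool", "body": {
  "plan": [
    [[1,0,0,-0.015,0,0,0],[1,0,0,0,0,0,0]]
  ]
}}

```text
t: 6.05
ee_pos: [507.0, -320.7, 45.6]
orientation: [-1.819, -1.053, -1.398]
ft_force: [-0.1, 0.5, -3.0]
width: 60.2
grasp_force: 30.0
```

Request:
{"method": "servo_tool", "body": {
  "plan": [
    [[1,0,0,-0.02,0,0,0],[1,0,0,0,0,0,0]]
  ]
}}

```text
t: 6.22
ee_pos: [507.0, -320.7, 45.1]
orientation: [-1.818, -1.053, -1.399]
ft_force: [0.1, 1.5, -1.4]
width: 60.1
grasp_force: 30.0
```

Contact: the force has dropped. I release and back straight out, so the pot can roll up onto its foot.

Request:
{"method": "servo_tool", "body": {
  "plan": [
    [[-1,-0.04,-0.07,0.02,0,0,0],[-1,-0.33,-0.58,0.17,0,0,0],[-1,-0.48,-0.84,0.26,0,0,0],[-1,-0.48,-0.84,0.26,0,0,0],[-1,-0.48,-0.84,0.26,0,0,0]]
  ]
}}

```text
t: 6.63
ee_pos: [433.7, -448.7, 84.6]
orientation: [-1.818, -1.054, -1.398]
ft_force: [-0.4, -0.5, 0.6]
width: 86.9
grasp_force: 0.0
```

Request:
{"method": "servo_tool", "body": {
  "plan": [
    [[-1,-0.4,-0.7,0.5,0,0,0],[-1,0,0,0.8,0,0,0],[-1,0,0,0.8,0,0,0],[-1,0,0,0.8,0,0,0],[-1,0,0,0,0,0,0]]
  ]
}}

```text
t: 7.05
ee_pos: [419.0, -477.8, 206.2]
orientation: [-1.821, -1.062, -1.402]
ft_force: [0.6, -1.0, -0.1]
width: 88.1
grasp_force: 0.0
```

Run:
```python
from h import *
np.set_printoptions(precision=2,suppress=True)
pose()
b=vision.get_image("side")[180:430,180:500]; a=vision.get_image("top")[150:400,270:540]
cv2.imwrite("pics/c4.png",cv2.resize(np.hstack([a,b]),None,fx=1.35,fy=1.35)[:,:,::-1])
```

```text
t 7.05 tcp [ 419.02 -477.76  206.24] grasp [ 448.6  -426.85  190.29] x [0.12 0.23 0.96] y [ 0.87 -0.5   0.01] z [ 0.48  0.83 -0.26] q [-1.16  0.91  1.44  0.93  1.8  -0.95] w 88.07578062660858 f [ 0.59 -1.03 -0.09]
```

View pics/c4.png

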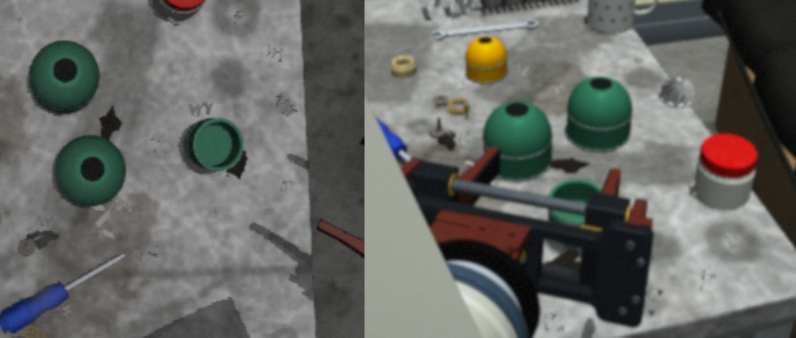

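The top half shows the green pot mouth up at (213,145) in the crop, with the neighbours, yellow included, untouched. I wait about 2 s for it to settle, then check that it is upright, still and in place.

Request:
{"method": "servo_tool", "body": {
  "plan": [
    [[-1,0,0,0.5,0,0,0],[-1,-0.3,-0.5,0.5,0,0,0],[-1,0,0,0.5,0,0,0],[-1,0,0,0,0,0,0],[-1,0,0,0,0,0,0]]
  ]
}}

```text
t: 7.57
ee_pos: [406.5, -495.4, 259.1]
orientation: [-1.819, -1.053, -1.398]
ft_force: [0.2, -0.5, -0.6]
width: 87.4
grasp_force: 0.0
```

Request:
{"method": "servo_tool", "body": {
  "plan": [
    [[-1,0,0,0,0,0,0],[-1,0,0,0,0,0,0],[-1,0,0,0,0,0,0],[-1,0,0,0,0,0,0],[-1,0,0,0,0,0,0]]
  ]
}}

```text
t: 7.98
ee_pos: [406.7, -495.2, 259.0]
orientation: [-1.818, -1.053, -1.398]
ft_force: [-0.0, 0.3, 0.7]
width: 87.8
grasp_force: 0.0
```

Request:
{"method": "servo_tool", "body": {
  "plan": [
    [[-1,0,0,0,0,0,0],[-1,0,0,0,0,0,0],[-1,0,0,0,0,0,0],[-1,0,0,0,0,0,0],[-1,0,0,0,0,0,0]]
  ]
}}

```text
t: 8.4
ee_pos: [406.6, -495.5, 259.7]
orientation: [-1.819, -1.054, -1.398]
ft_force: [0.0, 0.1, -0.8]
width: 87.8
grasp_force: 0.0
```

Request:
{"method": "servo_tool", "body": {
  "plan": [
    [[-1,0,0,0,0,0,0],[-1,0,0,0,0,0,0],[-1,0,0,0,0,0,0],[-1,0,0,0,0,0,0],[-1,0,0,0,0,0,0]]
  ]
}}

```text
t: 8.82
ee_pos: [406.6, -495.5, 259.7]
orientation: [-1.819, -1.054, -1.398]
ft_force: [0.3, -0.2, 0.4]
width: 88.0
grasp_force: 0.0
```

Run:
```python
from h import *
np.set_printoptions(precision=1,suppress=True)
for k in range(4):
    im=vision.get_image("top")
    for nm,r in(("G",G),("Y",Y)):
        for c in blobs(im,*r):
            e=cv2.minEnclosingCircle(c)
            if nm=="Y" or e[0][0]>375: print(nm,np.array(e[0]),e[1],onplane("top",e[0],54.5 if nm=="G" else 28))
b=vision.get_image("side")[180:430,180:500]; a=im[150:400,330:500]
cv2.imwrite("pics/c5.png",cv2.resize(np.hstack([a,b]),None,fx=1.6,fy=1.6)[:,:,::-1])
```

```text
G [424.8 253.9] 20.161373138427734 [ 507.7 -308.9   54.5]
Y [207.6 279.8] 18.6279296875 [474.6  28.6  28. ]
G [424.7 253.5] 19.975786209106445 [ 508.4 -308.8   54.5]
Y [207.5 279.6] 18.63549041748047 [474.8  28.7  28. ]
G [424.9 253.9] 20.052467346191406 [ 507.7 -309.1   54.5]
Y [207.5 279.8] 18.582685470581055 [474.6  28.7  28. ]
G [424.9 253.9] 20.025794982910156 [ 507.8 -309.2   54.5]
Y [207.4 279.6] 18.615854263305664 [474.8  28.8  28. ]
```

View pics/c5.png

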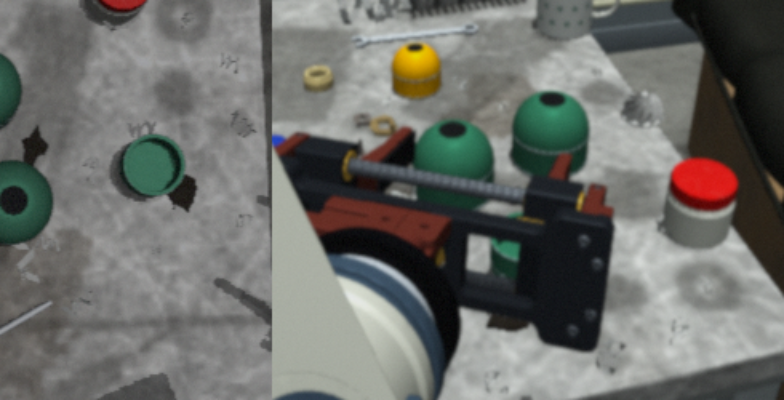

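The pot stands mouth up at top pixel (425,254), which is (508,-309) mm, about 20 mm from where it started. It holds steady across four pictures, the yellow pot hasn't moved, and the arm is clear of everything.

```bash
python3 -c "
from workcell import close_job
print(close_job())"
```

```text
the job is handed in; nothing more can be done
None
```

The small green pot now stands mouth up and at rest, about 20 mm from where it started; the yellow pot has not moved, and I handed the job in at about 9 s on the robot's clock.

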